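# Set a bearing on the expanding arbor and set its knurled draw nut

## Task

Pick up the larger of the two loose ball bearings, lower it over the knurled nut of the arbor stand until it sits flat on the stand's ledge, and let go of it. Then screw the knurled nut down (clockwise from above) until it bottoms out, back it off a quarter turn, and finish still gripping the nut at that setting, without letting go. Leave the small bearing and the steel sleeve where they are.

Things in the scene. Friction and masses are not known exactly. Their poses are not given: they have to be found in the camera images.
- bearing: the larger loose ball bearing: plain steel ring 62 mm outside diameter, 16 mm high, bore 30 mm, 0.2 kg, lying flat on the table among the small bearing and the sleeve; origin at the centre of its underside, z axis up. Grip it across the outside of the outer ring; the fingertips may go down to the table
- small_bearing: bystander: the smaller loose ball bearing, 47 mm outside diameter, 14 mm high, lying flat; origin at the centre of its underside
- sleeve: bystander: loose solid-looking steel sleeve with a wider foot, standing upright, 46 mm diameter, 45 mm high; origin at the centre of its underside
- seat (a point): centre of the flat ledge (39 mm across, 60 mm above the table) of the fixed arbor stand, on its vertical axis, z up. Stand: round grey foot 100 mm across, 24 mm high, column 34 mm across. From the ledge a 25 mm spigot with a tapered top rises 11 mm, a loose fit in the bearing's bore; above it, coaxial, is the knurled nut. A seated bearing has its origin at this point
- nut_grip (a point): centre of the grip of the knurled steel nut, on the stand's axis, 40 mm above the seat when bottomed out; rises and falls with the nut. The grip is a cylinder 23 mm in diameter from 20 mm below to 16 mm above this point, with a low dome on top (18.5 mm above) that has a dark index groove. The bearing passes down over it; a seated bearing's top is 24 mm below this point
- nut (a joint): angle of the knurled nut, rad: 0 = bottomed out on a hard stop; grows counter-clockwise seen from above (backing off), so clockwise screws it down. It rises 6 mm a turn. Starts at 2.2 to 3.8, turns with a light friction of about 0.05 N m, stays where it is left, cannot come off (stop at 5)
Not all that is in view belongs to the job. What is shaped like the bearing but red is not meant.

How it is judged:
By the outcome, as a careful person would: the job done as asked, in the order asked, and still so for the second after the job is handed in, while the arm keeps its last pose, push and grip.
It also fails if it takes over 72 s, if anything falls off the work surface, if the arm or the gripper's body presses on something with over 40 N, if the wrist force passes 120 N, or if a joint passes its speed limit or range.

## Robot

A 6-joint arm with a two-finger parallel gripper is mounted at the origin on a cart in front of the work surface, level with it; the furniture and walls round the work are solid. World frame = base frame: x ahead of the robot, y to its left, z up, the work surface at z = 0. Lengths are in m, angles in rad, forces in N, time in s.
With the tool pointing down it reaches from about 0.35 to 0.775 m from the base axis. Payload 7.3 kg.
Tool frame: the origin (TCP) lies between the finger pads; the fingertips stand 22 mm ahead of it and the grasp point (between the pads) lies 3 mm ahead of it; z points along the fingers, y is the line along which they close (so a half turn about z gives the same grasp; the last joint's range is limited). The gripper opens to 92 mm and grips with 3 to 60 N. Pads are 19 mm wide; open, the fingers measure 130 mm over their backs; the gripper's body (75 mm by 190 mm) begins 47 mm behind the grasp point.
Start: joints at [1.163, 0.342, 1.524, -0, 1.275, -0.146], TCP at [0.136, 0.507, 0.249] pointing down, gripper open.
Joint ranges: [-2.53, 2.53], [-0.77, 2.02], [0.04, 2.7], [-1, 4.14], [0.28, 2.66], [-3.11, 3.11]. Speed limits (rad/s): [2.57, 2.57, 3.14, 3.14, 3.14, 3.14].

## Interface

Orientations are given as [roll, pitch, yaw] about the fixed x, y, z axes, in that order (R = Rz(yaw) Ry(pitch) Rx(roll)).
In Python, from rig import ctrl gives the robot as it stands.
- The arm moves only by the tool arm_command, never from a script. Its argument "plan" is a list of rows, each a list of 6 numbers: the shift along the world's x, y, z in m, then the turn, a rotation vector about the world's x, y, z in degrees. In form: [[dx, dy, dz, wx, wy, wz], ...]. A call has 1 to 20 rows; each row is the pose to reach, as a shift and turn from the pose commanded when the call began; what a row does not reach only later rows make up. A row lasts 1/10 s, in which the tool goes at most 50 mm and 8.59 degrees, less where a joint would pass 70% of its speed; a pose out of reach is approached as far as the arm can. A call with a gripper value outside its range is refused whole. "fingers" is the opening, from 0 (shut) to 1 (fully open), set as the call begins (left out, the last holds). The fingers move at their own pace and stop on an object; the grip force is fixed at half the most. Time passes only in rows, so rows that repeat a pose let the fingers close. It gives the time, the measured TCP pose, the force, the opening and the grip force at its end, in the units of the state.
- ctrl.observe(): the state, without advancing time (a new reading comes with each control period).
- ctrl.read_camera(name): name is "scene" or "top"; returns a dict with "color" (400x640x3 uint8, blue, green, red), "intrinsics" (3x3 intrinsics, pixels), "k1" (the pictures are not rectified: a ray, as slopes to the right and down, at radius r is drawn at 1 + k1 r^2 times it, then the intrinsics apply), "R" (3x3) and "t" (3): a world point X has camera coordinates R X + t. Camera axes: x right, y down, z forward; pixel columns grow to the right and rows downward; lengths in m; the calibration is good to about 2 mm. A picture is of the moment at which its call begins. There is no depth.
- ctrl.close_job(): hands the job in; it is judged then, once.
The state is a dict: "t": time; "q": joint angles; "joint_vel": joint speeds; "tau": joint torques, N m; "eef_pos": TCP position; "tool_rot": TCP orientation; "ft_force": force on the tool from outside, world axes, zero at the start; "torque": the same for the moment, N m; "opening": opening from 0.0 (shut) to 1.0 (fully open); "grip_force": force on a finger pad.
Only numpy, scipy, OpenCV 4.12 (cv2) and the standard library are available. Lean on these libraries where they do the work, as an engineer would, in place of code of your own. Each camera call takes 0.05 s, during which the arm holds its last target. There are 200 camera calls.

## Working session

There is one attempt and no reset: what is moved stays moved. The work goes in short steps, Python scripts to look and compute and a tool call to move; the robot and the scene stay as the last step left them, time stands still between calls to the robot, and variables do not carry over. Pictures are saved under pics/ and viewed, at most 10 in all, crops included, and the job is handed in when it is done.

Besides the shell and the picture viewer there is one more tool, called after "Call:" as name(argument=value, ...) on one line, values as JSON. arm_command: Moves the arm, as the interface text tells. Its arguments: {"type":"object","properties":{"plan":{"type":"array","items":{"type":"array","items":{"type":"number"}}},"fingers":{"type":"number"}},"required":["plan"]}

```bash
mkdir -p pics; ls; cat > h.py <<'E'
import numpy as np,cv2
from rig import ctrl
def cam(n):
    return ctrl.read_camera(n)
def ray(c,u,v):
    K=np.array(c["intrinsics"]);R=np.array(c["R"]);t=np.array(c["t"])
    p=cv2.undistortPoints(np.array([[[u,v]]],float),K,np.array([c["k1"],0,0,0,0.]))[0,0]
    d=R.T@np.array([p[0],p[1],1]);return -R.T@t,d
def onplane(c,u,v,z):
    o,d=ray(c,u,v);return o+d*(z-o[2])/d[2]
def proj(c,X):
    K=np.array(c["intrinsics"]);R=np.array(c["R"]);t=np.array(c["t"])
    return cv2.projectPoints(np.array([X],float).reshape(-1,1,3),cv2.Rodrigues(R)[0],t,K,np.array([c["k1"],0,0,0,0.]))[0].reshape(-1,2)
E
python3 - <<'E'
from h import *
for n in("scene","top"):
    c=cam(n);cv2.imwrite(f"pics/{n}0.png",c["color"]);print(n,c["k1"],onplane(c,320,200,0),-np.array(c["R"]).T@c["t"],np.array(c["R"]).round(2).tolist())
print(ctrl.observe())
E
```

```text
pics
scene -0.037466341867531894 [0.58338086 0.11028497 0.        ] [ 0.29032174 -0.46333596  0.75204797] [[0.89, -0.45, -0.0], [-0.35, -0.69, -0.64], [0.28, 0.57, -0.77]]
top 0.022137297440784895 [0.53552891 0.02183917 0.        ] [0.41063224 0.01990312 1.08647849] [[0.03, -1.0, 0.01], [-0.99, -0.03, -0.12], [0.12, -0.0, -0.99]]
{'t': 0.1, 'q': array([ 1.16300257e+00,  3.42645296e-01,  1.52489776e+00,  3.30953755e-06,
        1.27541774e+00, -1.45982997e-01]), 'joint_vel': array([ 0.0008268 , -0.00125547, -0.00202305,  0.00018846, -0.00014841,
       -0.00016616]), 'tau': array([ 1.75172019e-03, -4.32007599e+01, -2.44694602e+01,  7.17301201e-02,
        5.26432763e-02, -6.97557903e-05]), 'eef_pos': array([0.13572324, 0.50681346, 0.24812675]), 'tool_rot': array([-3.14023952e+00, -2.02148980e-04,  2.87978079e+00]), 'ft_force': array([-0.10638045, -0.22853299,  0.39522042]), 'torque': array([-0.00614027, -0.00379413, -0.02681135]), 'grip_force': 0.0, 'opening': 1.0001547434404927}
```

View pics/scene0.png

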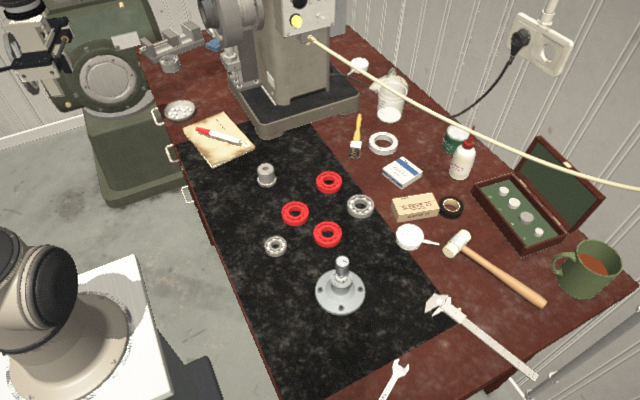

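View pics/top0.png

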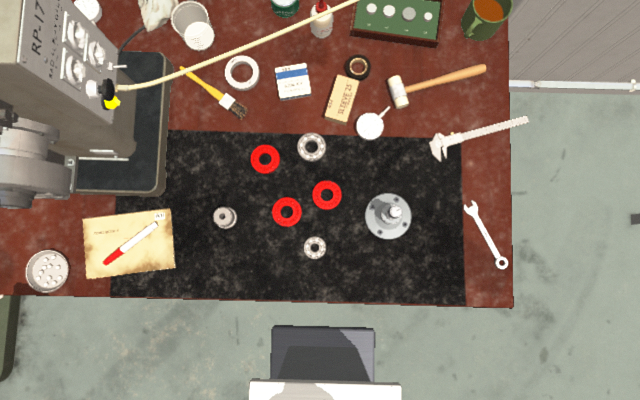

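The scene view shows the large bearing at about (361,206), the small one at (275,246), the sleeve at (266,175), the stand foot at (340,291) and the nut top at (342,262). In the top view they are at (312,147), (315,247), (224,217), (388,216) and (395,211). The three red rings are decoys.

```bash
cat > m.py <<'E'
from h import *
def blob(c,u,v,w,thr=90):
    im=c["color"];x0,y0=u-w,v-w;s=im[y0:v+w,x0:u+w].astype(int)
    m=((s.min(2)>thr)&(s.max(2)-s.min(2)<45)).astype(np.uint8)
    cs,_=cv2.findContours(m,cv2.RETR_EXTERNAL,cv2.CHAIN_APPROX_NONE)
    k=max(cs,key=cv2.contourArea);return k.reshape(-1,2)+[x0,y0]
def circ(P):
    A=np.c_[2*P[:,:2],np.ones(len(P))];s=np.linalg.lstsq(A,(P[:,:2]**2).sum(1),rcond=None)[0]
    return s[:2],np.sqrt(s[2]+s[:2]@s[:2])
if __name__=="__main__":
    C={n:cam(n) for n in("scene","top")}
    for nm,z,d in (("big",.016,dict(scene=(361,206,20),top=(312,147,20))),("small",.014,dict(scene=(275,246,16),top=(315,247,16))),("foot",.024,dict(scene=(340,291,32),top=(388,216,30))),("sleeve",.0,dict(scene=(266,175,20),top=(224,217,18)))):
        for n in d:
            k=blob(C[n],*d[n]);e=cv2.fitEllipse(k)
            P=np.array([onplane(C[n],*p,z) for p in k]);print(nm,n,np.round(e[0]+e[1],1),"planecirc",*np.round(circ(P),4), "ellc",onplane(C[n],*e[0],z).round(4))
    for n,(u,v,w) in dict(scene=(342,265,25),top=(393,213,22)).items():
        cv2.imwrite(f"pics/nut_{n}.png",0) if 0 else None
        s=cv2.resize(C[n]["color"][v-w:v+w,u-w:u+w],(400,400),interpolation=cv2.INTER_CUBIC)
        d=s if n=="scene" else np.hstack([d,s])
    cv2.imwrite("pics/nut.png",d)
E
python3 m.py
```

```text
Traceback (most recent call last):
  File "m.py", line 15, in <module>
    P=np.array([onplane(C[n],*p,z) for p in k]);print(nm,n,np.round(e[0]+e[1],1),"planecirc",*np.round(circ(P),4), "ellc",onplane(C[n],*e[0],z).round(4))
                                                                                              ~~~~~~~~^^^^^^^^^^^
ValueError: setting an array element with a sequence. The requested array has an inhomogeneous shape after 1 dimensions. The detected shape was (2,) + inhomogeneous part.
```

```bash
sed -i 's/return s\[:2\],np.sqrt(s\[2\]+s\[:2\]@s\[:2\])/return np.r_[s[:2],np.sqrt(s[2]+s[:2]@s[:2])]/; s/\*np.round(circ(P),4)/np.round(circ(P),4)/' m.py; python3 m.py
```

```text
big scene [360.1 205.7  23.8  26.7] planecirc [0.6526 0.041  0.0335] ellc [0.6522 0.0404 0.016 ]
big top [311.2 146.4  27.6  28.2] planecirc [0.6517 0.0444 0.031 ] ellc [0.6516 0.0444 0.016 ]
small scene [275.  245.7  20.4  22. ] planecirc [0.4327 0.0284 0.0251] ellc [0.4326 0.0281 0.014 ]
small top [314.4 247.3  21.7  22.2] planecirc [0.4315 0.031  0.0235] ellc [0.4314 0.031  0.014 ]
foot scene [339.9 289.4  48.1  52.4] planecirc [ 0.5058 -0.1284  0.052 ] ellc [ 0.5038 -0.1319  0.024 ]
foot top [387.9 215.8  45.4  46.1] planecirc [ 0.5029 -0.1246  0.0491] ellc [ 0.5027 -0.1246  0.024 ]
sleeve scene [265.6 174.8  17.7  24.8] planecirc [0.4992 0.2491 0.033 ] ellc [0.4988 0.2476 0.    ]
sleeve top [224.7 217.2  20.7  23.3] planecirc [0.492  0.2293 0.024 ] ellc [0.4919 0.2292 0.    ]
```

View pics/nut.png

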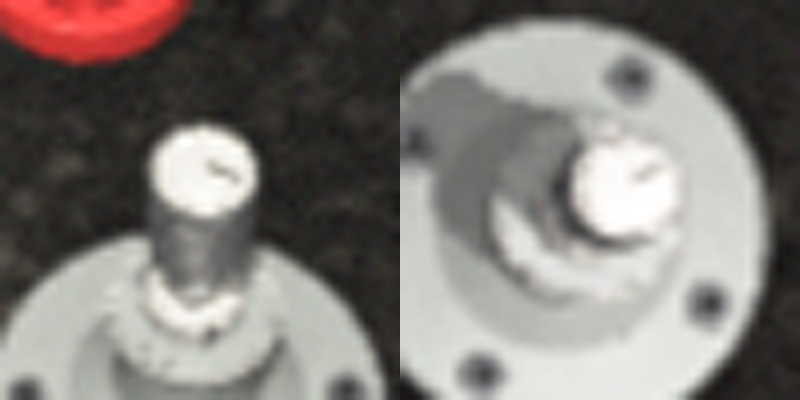

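The crops show the nut's dome top centred at scene (342.5,261.5) and top (395.7,211.9). The index groove points to the right and slightly up in the top view.

```bash
python3 - <<'E'
from m import *
C={n:cam(n) for n in("scene","top")}
E={}
for n,(u,v,w,t) in dict(scene=(342,261,9,195),top=(395,212,9,225)).items():
    k=blob(C[n],u,v,w,t);E[n]=cv2.fitEllipse(cv2.convexHull(k.astype(np.int32)));print(n,E[n])
def tri(a,b):
    (o1,d1),(o2,d2)=ray(C["scene"],*a),ray(C["top"],*b)
    s=np.linalg.lstsq(np.c_[d1,-d2],o2-o1,rcond=None)[0];p,q=o1+s[0]*d1,o2+s[1]*d2
    return (p+q)/2,p-q
print(tri(E["scene"][0],E["top"][0]));print(tri((342.3,261.2),(395.4,211.5)))
for z in (.117,.121): print([onplane(C[n],*E[n][0],z).round(4) for n in C])
print([onplane(C[n],*E[n][0],.121).round(4) for n in C])
print("mm/px top",onplane(C["top"],395,212,.121)-onplane(C["top"],405,212,.121))
E
```

```text
scene ((342.2099609375, 261.1341552734375), (9.879767417907715, 11.398285865783691), 101.7317123413086)
top ((395.5618591308594, 211.1461639404297), (9.149178504943848, 9.888786315917969), 177.695068359375)
(array([ 0.50535567, -0.12717094,  0.11939704]), array([ 0.00275649, -0.00099258,  0.00041642]))
(array([ 0.50510642, -0.12707213,  0.11907047]), array([ 0.00359006, -0.0012984 ,  0.00054017]))
[array([ 0.5076, -0.1263,  0.117 ]), array([ 0.5042, -0.127 ,  0.117 ])]
[array([ 0.5063, -0.1284,  0.121 ]), array([ 0.5038, -0.1264,  0.121 ])]
[array([ 0.5063, -0.1284,  0.121 ]), array([ 0.5038, -0.1264,  0.121 ])]
mm/px top [-0.00054018  0.01949994  0.        ]
```

Call:
arm_command(plan=[[0.01,-0.009,0,0,0,0],[0.03,-0.027,0,0,0,0],[0.06,-0.054,-0.005,0,0,0],[0.09,-0.081,-0.01,0,0,0],[0.12,-0.108,-0.02,0,0,0],[0.15,-0.135,-0.03,0,0,0],[0.18,-0.162,-0.04,0,0,0],[0.21,-0.189,-0.05,0,0,0],[0.24,-0.216,-0.06,0,0,0],[0.27,-0.243,-0.07,0,0,0],[0.3,-0.27,-0.08,0,0,0],[0.33,-0.297,-0.09,0,0,0],[0.36,-0.324,-0.1,0,0,0],[0.39,-0.351,-0.11,0,0,0],[0.42,-0.378,-0.12,0,0,0],[0.45,-0.405,-0.13,0,0,0],[0.48,-0.432,-0.14,0,0,0],[0.505,-0.453,-0.149,0,0,0],[0.516,-0.463,-0.149,0,0,0],[0.516,-0.463,-0.149,0,0,0]], fingers=0.82)

```text
t: 2.4
eef_pos: [0.6527, 0.0413, 0.099]
tool_rot: [-3.141, 0.0, 2.877]
ft_force: [0.0, -0.8, -0.3]
opening: 0.818
grip_force: 0.0
```

Call:
arm_command(plan=[[0,0,-0.03,0,0,0],[0,0,-0.05,0,0,0],[0,0,-0.05,0,0,0],[0,0,-0.05,0,0,0]])

```text
t: 2.8
eef_pos: [0.6515, 0.0445, 0.0504]
tool_rot: [3.141, -0.0, 2.88]
ft_force: [-0.1, 0.4, 0.6]
opening: 0.822
grip_force: 0.0
```

```bash
python3 - <<'E'
from h import *
print(ctrl.observe()["eef_pos"],ctrl.observe()["q"])
a=cam("scene")["color"][150:260,300:420];b=cam("top")["color"][90:200,250:370]
cv2.imwrite("pics/g1.png",cv2.resize(np.hstack([a,b]),(800,367)))
E
```

```text
[0.65148576 0.04449913 0.05039814] [-4.91343253e-02  7.67340160e-01  1.36253907e+00  1.70744512e-04
  1.01185076e+00 -1.35878126e+00]
```

View pics/g1.png

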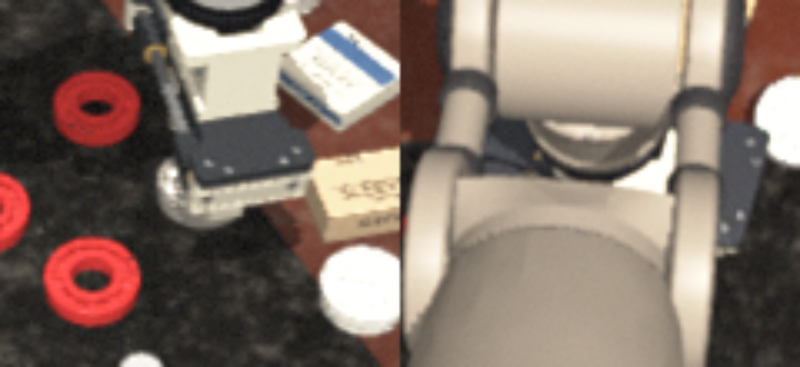

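The scene crop shows the open gripper over the bearing, whose left part is visible near crop (180,190). In the top crop the arm hides it. I'll project the known tool geometry to compare.

```bash
python3 - <<'E'
from h import *
from scipy.spatial.transform import Rotation as Ro
c=cam("scene");s=ctrl.observe();R=Ro.from_euler("xyz",s["tool_rot"]).as_matrix()
im=c["color"].copy()
def P(x,y,z): return proj(c,s["eef_pos"]+R@np.array([x,y,z]))[0]
pts=dict(tcp=(0,0,0),tipL=(0,.0376,.022),tipR=(0,-.0376,.022),b1=(.0375,.095,-.044),b2=(-.0375,.095,-.044),b3=(.0375,-.095,-.044),b4=(-.0375,-.095,-.044))
for k,v in pts.items():
    p=P(*v);print(k,p.round(1),(s["eef_pos"]+R@np.array(v)).round(3));cv2.circle(im,(int(round(p[0]*1)),int(round(p[1]))),1,(0,255,0) if k[0]=="b" else (255,0,255),-1)
a=im[110:260,290:440];cv2.imwrite("pics/g2.png",cv2.resize(a,(600,600),interpolation=cv2.INTER_CUBIC))
E
```

```text
tcp [360.6 194.4] [0.653 0.044 0.052]
tipL [355.6 188.8] [0.662 0.081 0.03 ]
tipR [364.4 213.2] [0.643 0.008 0.03 ]
b1 [335.2 154.1] [0.641 0.146 0.095]
b2 [366.5 149.5] [0.713 0.126 0.096]
b3 [357.  217.5] [ 0.592 -0.038  0.095]
b4 [392.4 211.4] [ 0.664 -0.057  0.096]
```

View pics/g2.png

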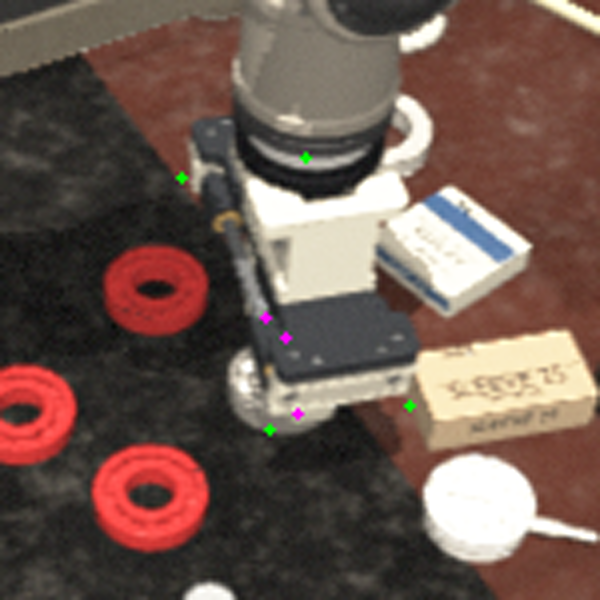

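Call:
arm_command(plan=[[0,0,-0.01,0,0,0],[0,0,-0.018,0,0,0],[0,0,-0.024,0,0,0],[0,0,-0.0265,0,0,0],[0,0,-0.0265,0,0,0],[0,0,-0.0265,0,0,0]])

```text
t: 3.55
eef_pos: [0.6519, 0.0441, 0.0231]
tool_rot: [3.141, 0.0, 2.88]
ft_force: [0.3, 0.6, -0.3]
opening: 0.818
grip_force: 0.0
```

Call:
arm_command(plan=[[0,0,0,0,0,0],[0,0,0,0,0,0],[0,0,0,0,0,0],[0,0,0,0,0,0],[0,0,0,0,0,0],[0,0,0,0,0,0],[0,0,0,0,0,0],[0,0,0,0,0,0]], fingers=0.0)

```text
t: 4.35
eef_pos: [0.6519, 0.0442, 0.0233]
tool_rot: [3.141, 0.0, 2.88]
ft_force: [2.2, 0.3, -0.6]
opening: 0.65
grip_force: 30.0
```

Call:
arm_command(plan=[[0,0,0.01,0,0,0],[0,0,0.03,0,0,0],[0,0,0.06,0,0,0],[0,0,0.09,0,0,0],[0,0,0.12,0,0,0],[0,0,0.14,0,0,0],[0,0,0.15,0,0,0],[0,0,0.15,0,0,0],[0,0,0.15,0,0,0]])

```text
t: 5.25
eef_pos: [0.6512, 0.0441, 0.1721]
tool_rot: [-3.141, -0.002, 2.88]
ft_force: [0.2, 0.3, -2.5]
opening: 0.653
grip_force: 30.0
```

```bash
python3 - <<'E'
from h import *
c=cam("scene");s=ctrl.observe();print(s["eef_pos"],s["ft_force"])
b=s["eef_pos"]-[0,0,.0235]
a=np.linspace(0,2*np.pi,24,endpoint=False)
im=c["color"].copy()
X=b+np.c_[.031*np.cos(a),.031*np.sin(a),0*a]
p=proj(c,X);print(proj(c,b))
u,v=proj(c,b)[0].astype(int);w=40
z=cv2.resize(im[v-w:v+w,u-w:u+w],(600,600),interpolation=cv2.INTER_CUBIC)
for q in p: cv2.circle(z,tuple(int(k) for k in ((q-[u-w,v-w])+.5)*7.5),2,(0,255,0),-1)
cv2.imwrite("pics/g3.png",z)
E
```

```text
[0.65103996 0.04410321 0.17162742] [-0.52524669  0.78910674 -2.92201381]
[[363.53735495 163.96890978]]
```

View pics/g3.png

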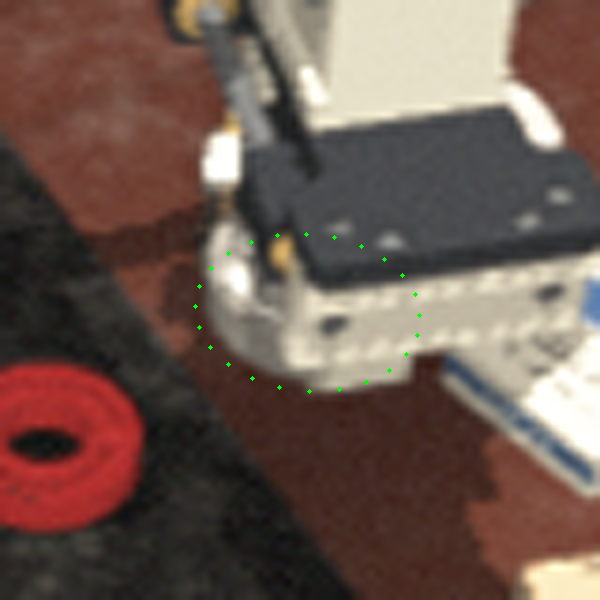

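The bearing is firmly held. Its underside sits about 1.5 px right of the projected TCP circle, which matches the scene camera's roughly 2.5 mm x bias on the nut. So I trust the top-camera offset.

Call:
arm_command(plan=[[-0.006,-0.007,0,0,0,0],[-0.02,-0.023,0,0,0,0],[-0.038,-0.044,0,0,0,0],[-0.056,-0.065,0,0,0,0],[-0.074,-0.086,0,0,0,0],[-0.092,-0.107,0,0,0,0],[-0.11,-0.127,0,0,0,0],[-0.128,-0.147,0,0,0,0],[-0.142,-0.163,0,0,0,0],[-0.148,-0.1705,0,0,0,0],[-0.148,-0.1705,0,0,0,0],[-0.148,-0.1705,-0.01,0,0,0],[-0.148,-0.1705,-0.015,0,0,0],[-0.148,-0.1705,-0.015,0,0,0],[-0.148,-0.1705,-0.015,0,0,0]])

```text
t: 6.8
eef_pos: [0.504, -0.1258, 0.1578]
tool_rot: [3.141, -0.001, 2.881]
ft_force: [-0.3, -0.4, -2.9]
opening: 0.648
grip_force: 30.0
```

```bash
python3 - <<'E'
from h import *
c=cam("scene");s=ctrl.observe();print(s["eef_pos"],s["ft_force"])
b=np.array([.504,-.1265,.135]);a=np.linspace(0,2*np.pi,24,endpoint=False)
im=c["color"].copy()
u,v=proj(c,b)[0].astype(int);w=36
z=cv2.resize(im[v-w:v+w,u-w:u+w],(600,600),interpolation=cv2.INTER_CUBIC)
for X,r,col in ((b,.031,(0,255,0)),(b*[1,1,0]+[0,0,.119],.0115,(255,0,255))):
  for q in proj(c,X+np.c_[r*np.cos(a),r*np.sin(a),0*a]): cv2.circle(z,tuple(int(k) for k in ((q-[u-w,v-w])+.5)*600/72),2,col,-1)
cv2.imwrite("pics/g4.png",z)
E
```

```text
[ 0.5041415  -0.12595774  0.15804465] [-0.01171602  0.22188972 -2.00886812]
```

View pics/g4.png

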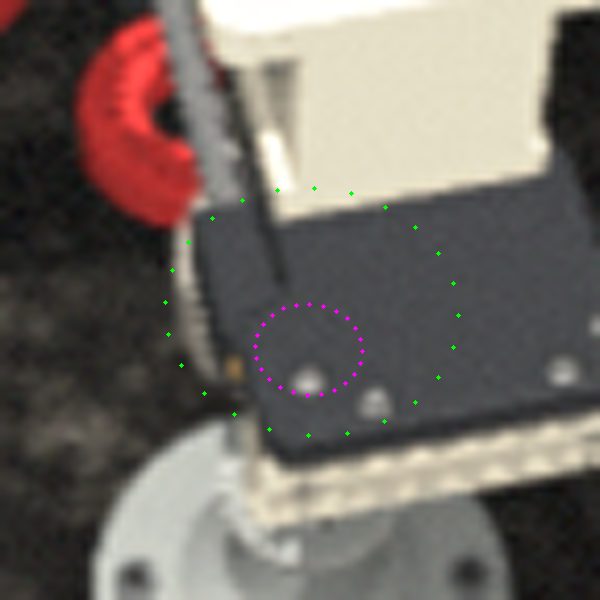

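The bearing hides the nut, but its edge shows the same 1 px offset as before. I'll lower it in steps and watch the force.

Call:
arm_command(plan=[[0,0,-0.005,0,0,0],[0,0,-0.01,0,0,0],[0,0,-0.015,0,0,0],[0,0,-0.02,0,0,0],[0,0,-0.025,0,0,0],[0,0,-0.03,0,0,0],[0,0,-0.03,0,0,0]])

```text
t: 7.55
eef_pos: [0.5034, -0.1262, 0.1274]
tool_rot: [3.141, -0.002, 2.88]
ft_force: [-0.1, 0.0, -2.2]
opening: 0.648
grip_force: 30.0
```

Call:
arm_command(plan=[[0,0,-0.005,0,0,0],[0,0,-0.01,0,0,0],[0,0,-0.015,0,0,0],[0,0,-0.02,0,0,0],[0,0,-0.025,0,0,0],[0,0,-0.03,0,0,0],[0,0,-0.03,0,0,0]])

```text
t: 8.25
eef_pos: [0.5035, -0.1262, 0.0974]
tool_rot: [3.141, -0.001, 2.88]
ft_force: [0.1, -0.2, -2.7]
opening: 0.656
grip_force: 30.0
```

Call:
arm_command(plan=[[0,0,-0.003,0,0,0],[0,0,-0.006,0,0,0],[0,0,-0.009,0,0,0],[0,0,-0.011,0,0,0],[0,0,-0.011,0,0,0]])

```text
t: 8.75
eef_pos: [0.5037, -0.1263, 0.0869]
tool_rot: [3.141, -0.001, 2.88]
ft_force: [-0.2, 0.7, -2.3]
opening: 0.653
grip_force: 30.0
```

Call:
arm_command(plan=[[0,0,-0.001,0,0,0],[0,0,-0.002,0,0,0],[0,0,-0.003,0,0,0],[0,0,-0.0035,0,0,0],[0,0,-0.0035,0,0,0]])

```text
t: 9.25
eef_pos: [0.5038, -0.1264, 0.0837]
tool_rot: [3.141, -0.0, 2.88]
ft_force: [-0.4, 0.1, -2.7]
opening: 0.655
grip_force: 30.0
```

Call:
arm_command(plan=[[0,0,-0.0005,0,0,0],[0,0,-0.001,0,0,0],[0,0,-0.001,0,0,0],[0,0,-0.001,0,0,0]])

```text
t: 9.65
eef_pos: [0.5039, -0.1264, 0.0832]
tool_rot: [-3.142, 0.0, 2.88]
ft_force: [-3.1, 0.8, 4.5]
opening: 0.653
grip_force: 30.0
```

Contact came at the expected height, so the bearing is seated. I'll release it and rise.

Call:
arm_command(plan=[[0,0,0,0,0,0],[0,0,0,0,0,0],[0,0,0,0,0,0],[0,0,0,0,0,0],[0,0,0,0,0,0]], fingers=0.85)

```text
t: 10.15
eef_pos: [0.5039, -0.1264, 0.0826]
tool_rot: [3.141, -0.0, 2.88]
ft_force: [-0.5, 0.6, -0.4]
opening: 0.85
grip_force: 0.0
```

Call:
arm_command(plan=[[0,0,0.01,0,0,0],[0,0,0.025,0,0,0],[0,0,0.045,0,0,0],[0,0,0.06,0,0,0],[0,0,0.07,0,0,0],[0.0,0.02,0.08,0,0,0],[0.0,0.06,0.08,0,0,0],[0,0.1,0.08,0,0,0],[0,0.13,0.08,0,0,0],[0,0.15,0.08,0,0,0],[0,0.15,0.08,0,0,0]])

```text
t: 11.25
eef_pos: [0.5035, 0.0258, 0.163]
tool_rot: [3.141, -0.0, 2.883]
ft_force: [0.0, -0.1, 0.3]
opening: 0.851
grip_force: 0.0
```

```bash
python3 - <<'E'
from m import *
C={n:cam(n) for n in("scene","top")};s=ctrl.observe();print(s["eef_pos"],s["q"])
a=C["scene"]["color"][230:330,290:390];b=C["top"]["color"][165:265,340:440]
cv2.imwrite("pics/g5.png",np.hstack([cv2.resize(k,(400,400),interpolation=cv2.INTER_CUBIC) for k in (a,b)]))
for n,(u,v,w,t) in dict(scene=(342,261,9,195),top=(395,212,9,225)).items():
    e=cv2.fitEllipse(cv2.convexHull(blob(C[n],u,v,w,t).astype(np.int32)));print(n,e,onplane(C[n],*e[0],.121))
E
```

```text
[0.50385219 0.02359252 0.1629136 ] [-1.05097193e-01  3.93481507e-01  1.70534450e+00 -3.19207259e-04
  1.04261084e+00 -1.41517847e+00]
scene ((342.21142578125, 261.1357116699219), (9.881247520446777, 11.402148246765137), 101.95393371582031) [ 0.50625741 -0.12841155  0.121     ]
top ((396.3065490722656, 209.9965057373047), (9.329434394836426, 12.860074043273926), 27.96586799621582) [ 0.50609597 -0.12783429  0.121     ]
```

View pics/g5.png

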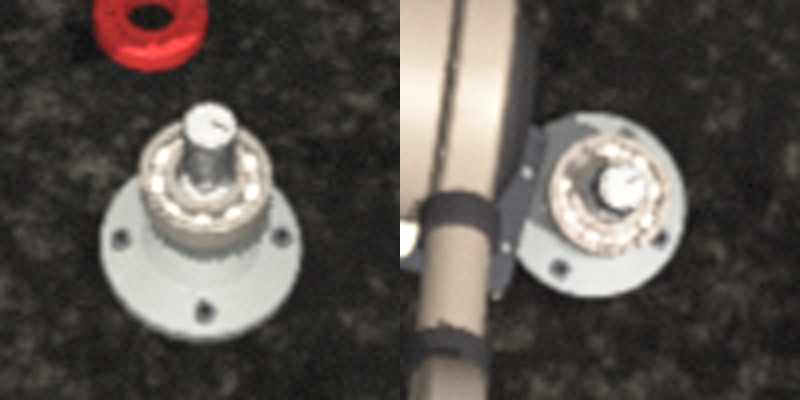

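The bearing is seated flat and level round the spigot (scene crop about (205,180), top crop about (612,193)). The nut rises through it with the groove unchanged. Next I'll pre-turn the wrist 60° counter-clockwise and go to the nut.

Call:
arm_command(plan=[[0,-0.005,0,0,0,4],[0,-0.015,0,0,0,9],[0,-0.03,0,0,0,15],[0,-0.05,0,0,0,21],[0,-0.07,0,0,0,27],[0,-0.09,0,0,0,33],[0,-0.11,0,0,0,39],[0,-0.13,0,0,0,45],[0,-0.143,0,0,0,51],[0,-0.15,0,0,0,57],[0,-0.15,0,0,0,60],[0,-0.15,0,0,0,60],[0,-0.15,-0.01,0,0,60],[0,-0.15,-0.025,0,0,60],[0,-0.15,-0.04,0,0,60],[0,-0.15,-0.052,0,0,60],[0,-0.15,-0.0565,0,0,60],[0,-0.15,-0.0565,0,0,60],[0,-0.15,-0.0565,0,0,60]], fingers=0.5)

```text
t: 13.25
eef_pos: [0.5041, -0.1265, 0.1065]
tool_rot: [-3.141, 0.0, -2.356]
ft_force: [0.4, -0.0, -0.2]
opening: 0.501
grip_force: 0.0
```

Call:
arm_command(plan=[[0,0,0,0,0,0],[0,0,0,0,0,0],[0,0,0,0,0,0],[0,0,0,0,0,0],[0,0,0,0,0,0],[0,0,0,0,0,0]], fingers=0.0)

```text
t: 13.85
eef_pos: [0.5046, -0.1269, 0.1067]
tool_rot: [-3.14, 0.001, -2.356]
ft_force: [2.9, -2.9, 1.2]
opening: 0.24
grip_force: 30.0
```

```bash
python3 - <<'E'
from h import *
s=ctrl.observe();print({k:np.round(s[k],3) for k in ("t","q","eef_pos","tool_rot","ft_force","torque","opening","grip_force")})
E
```

```text
{'t': np.float64(13.85), 'q': array([-0.394,  0.493,  1.726, -0.   ,  0.921, -2.75 ]), 'eef_pos': array([ 0.505, -0.127,  0.107]), 'tool_rot': array([-3.140e+00,  1.000e-03, -2.356e+00]), 'ft_force': array([ 2.917, -2.889,  1.175]), 'torque': array([-0.48 , -0.37 , -0.053]), 'opening': np.float64(0.24), 'grip_force': np.float64(29.993)}
```

The nut is gripped. I'll shift 0.5 mm to relieve the side load and screw down 108°, following the pitch of 1 mm per 60°.

Call:
arm_command(plan=[[0.0005,-0.0005,0,0,0,-3],[0.0005,-0.0005,-0.0001,0,0,-9],[0.0005,-0.0005,-0.0003,0,0,-15],[0.0005,-0.0005,-0.0004,0,0,-21],[0.0005,-0.0005,-0.0005,0,0,-27],[0.0005,-0.0005,-0.0006,0,0,-33],[0.0005,-0.0005,-0.0007,0,0,-39],[0.0005,-0.0005,-0.0008,0,0,-45],[0.0005,-0.0005,-0.0009,0,0,-51],[0.0005,-0.0005,-0.001,0,0,-57],[0.0005,-0.0005,-0.0011,0,0,-63],[0.0005,-0.0005,-0.0012,0,0,-69],[0.0005,-0.0005,-0.0013,0,0,-75],[0.0005,-0.0005,-0.0014,0,0,-81],[0.0005,-0.0005,-0.0015,0,0,-87],[0.0005,-0.0005,-0.0016,0,0,-93],[0.0005,-0.0005,-0.0017,0,0,-99],[0.0005,-0.0005,-0.0018,0,0,-105],[0.0005,-0.0005,-0.0018,0,0,-108],[0.0005,-0.0005,-0.0018,0,0,-108]])

```text
t: 15.85
eef_pos: [0.5048, -0.1266, 0.1048]
tool_rot: [3.14, 0.0, 2.042]
ft_force: [2.0, 1.6, 2.9]
opening: 0.245
grip_force: 30.0
```

```bash
cat > o.py <<'E'
from h import *
s=ctrl.observe();print({k:np.round(s[k],3).tolist() for k in ("t","q","eef_pos","tool_rot","ft_force","torque","opening","tau")})
E
python3 o.py
```

```text
{'t': 15.85, 'q': [-0.393, 0.496, 1.727, 0.001, 0.918, -0.865], 'eef_pos': [0.505, -0.127, 0.105], 'tool_rot': [3.14, 0.0, 2.042], 'ft_force': [1.982, 1.64, 2.943], 'torque': [0.175, -0.416, -0.051], 'opening': 0.245, 'tau': [-0.763, -43.684, -17.189, -0.503, 0.664, 0.534]}
```

Call:
arm_command(plan=[[0,0,-0.0001,0,0,-4],[0,0,-0.0001,0,0,-8],[0,0,-0.0002,0,0,-12],[0,0,-0.0003,0,0,-16]])

```text
t: 16.25
eef_pos: [0.5049, -0.1266, 0.1046]
tool_rot: [3.14, 0.0, 1.762]
ft_force: [1.8, 1.2, 4.0]
opening: 0.246
grip_force: 30.0
```

```bash
python3 o.py
```

```text
{'t': 16.25, 'q': [-0.393, 0.496, 1.727, 0.001, 0.917, -0.585], 'eef_pos': [0.505, -0.127, 0.105], 'tool_rot': [3.14, 0.0, 1.762], 'ft_force': [1.797, 1.151, 3.993], 'torque': [0.217, -0.439, 0.021], 'opening': 0.246, 'tau': [-1.054, -43.478, -17.014, -0.496, 0.696, -0.873]}
```

Call:
arm_command(plan=[[0,0,-0.0001,0,0,-4],[0,0,-0.0001,0,0,-8],[0,0,-0.0002,0,0,-12],[0,0,-0.0003,0,0,-16]])

```text
t: 16.65
eef_pos: [0.505, -0.1266, 0.1043]
tool_rot: [3.14, -0.0, 1.483]
ft_force: [3.2, 2.0, 3.1]
opening: 0.242
grip_force: 30.0
```

```bash
python3 o.py
```

```text
{'t': 16.65, 'q': [-0.393, 0.497, 1.727, 0.001, 0.916, -0.306], 'eef_pos': [0.505, -0.127, 0.104], 'tool_rot': [3.14, -0.0, 1.483], 'ft_force': [3.22, 1.959, 3.073], 'torque': [0.114, -0.414, 0.069], 'opening': 0.242, 'tau': [-1.079, -43.466, -16.906, -0.484, 0.737, -0.873]}
```

Call:
arm_command(plan=[[0,0,-0.0001,0,0,-4],[0,0,-0.0001,0,0,-8],[0,0,-0.0002,0,0,-12],[0,0,-0.0003,0,0,-16]])

```text
t: 17.05
eef_pos: [0.505, -0.1266, 0.104]
tool_rot: [3.14, -0.001, 1.203]
ft_force: [2.9, 0.8, 4.1]
opening: 0.246
grip_force: 30.0
```

```bash
python3 o.py
```

```text
{'t': 17.05, 'q': [-0.393, 0.497, 1.727, 0.001, 0.916, -0.026], 'eef_pos': [0.505, -0.127, 0.104], 'tool_rot': [3.14, -0.001, 1.203], 'ft_force': [2.949, 0.763, 4.148], 'torque': [0.068, -0.466, 0.062], 'opening': 0.246, 'tau': [-1.053, -43.457, -16.804, -0.452, 0.769, -0.873]}
```

The moment reads about 0.06 N m, which is plain thread friction, so the nut is turning. Continuing.

Call:
arm_command(plan=[[0,0,-0.0001,0,0,-4],[0,0,-0.0001,0,0,-8],[0,0,-0.0002,0,0,-12]])

```text
t: 17.35
eef_pos: [0.5051, -0.1266, 0.1038]
tool_rot: [3.14, -0.001, 0.994]
ft_force: [2.3, 1.3, 3.0]
opening: 0.244
grip_force: 30.0
```

```bash
python3 o.py
```

```text
{'t': 17.35, 'q': [-0.393, 0.497, 1.727, 0.001, 0.915, 0.183], 'eef_pos': [0.505, -0.127, 0.104], 'tool_rot': [3.14, -0.001, 0.994], 'ft_force': [2.331, 1.304, 3.027], 'torque': [0.017, -0.408, 0.074], 'opening': 0.244, 'tau': [-0.995, -43.528, -16.742, -0.417, 0.803, -0.873]}
```

Call:
arm_command(plan=[[0,0,-0.0001,0,0,-4],[0,0,-0.0001,0,0,-8],[0,0,-0.0002,0,0,-12]])

```text
t: 17.65
eef_pos: [0.5051, -0.1267, 0.1036]
tool_rot: [3.14, -0.001, 0.784]
ft_force: [3.7, 0.1, 3.3]
opening: 0.244
grip_force: 30.0
```

```bash
python3 o.py
```

```text
{'t': 17.65, 'q': [-0.393, 0.498, 1.727, 0.001, 0.915, 0.393], 'eef_pos': [0.505, -0.127, 0.104], 'tool_rot': [3.14, -0.001, 0.784], 'ft_force': [3.742, 0.117, 3.298], 'torque': [0.008, -0.442, 0.052], 'opening': 0.244, 'tau': [-0.912, -43.601, -16.694, -0.373, 0.829, -0.873]}
```

Call:
arm_command(plan=[[0,0,-0.0001,0,0,-4],[0,0,-0.0001,0,0,-8],[0,0,-0.0002,0,0,-12]])

```text
t: 17.95
eef_pos: [0.5052, -0.1268, 0.1034]
tool_rot: [3.14, -0.002, 0.575]
ft_force: [3.0, 1.0, 3.1]
opening: 0.248
grip_force: 30.0
```

```bash
python3 o.py
```

```text
{'t': 17.95, 'q': [-0.393, 0.498, 1.728, 0.001, 0.914, 0.602], 'eef_pos': [0.505, -0.127, 0.103], 'tool_rot': [3.14, -0.002, 0.575], 'ft_force': [2.973, 1.008, 3.146], 'torque': [-0.035, -0.381, 0.041], 'opening': 0.248, 'tau': [-0.808, -43.667, -16.656, -0.323, 0.847, -0.874]}
```

Call:
arm_command(plan=[[0,0,-0.0001,0,0,-4],[0,0,-0.0001,0,0,-8]])

```text
t: 18.15
eef_pos: [0.5049, -0.1269, 0.1033]
tool_rot: [3.14, -0.001, 0.436]
ft_force: [2.5, -0.4, 3.6]
opening: 0.244
grip_force: 30.0
```

```bash
python3 o.py
```

```text
{'t': 18.15, 'q': [-0.393, 0.498, 1.728, -0.0, 0.914, 0.741], 'eef_pos': [0.505, -0.127, 0.103], 'tool_rot': [3.14, -0.001, 0.436], 'ft_force': [2.518, -0.425, 3.568], 'torque': [-0.33, -0.127, 0.479], 'opening': 0.244, 'tau': [0.047, -43.547, -17.505, 0.612, 0.38, -0.395]}
```

Call:
arm_command(plan=[[0,0,-0.0001,0,0,-4],[0,0,-0.0001,0,0,-8]])

```text
t: 18.35
eef_pos: [0.5045, -0.127, 0.1033]
tool_rot: [3.141, -0.0, 0.297]
ft_force: [-1.5, -1.2, 5.9]
opening: 0.243
grip_force: 30.0
```

```bash
python3 o.py
```

```text
{'t': 18.35, 'q': [-0.394, 0.498, 1.728, -0.001, 0.915, 0.881], 'eef_pos': [0.505, -0.127, 0.103], 'tool_rot': [3.141, -0.0, 0.297], 'ft_force': [-1.488, -1.226, 5.851], 'torque': [-0.31, 0.281, 0.491], 'opening': 0.243, 'tau': [-0.333, -42.639, -17.303, 0.452, 0.108, -0.469]}
```

Call:
arm_command(plan=[[0,0,-0.0001,0,0,-4],[0,0,-0.0001,0,0,-8]])

```text
t: 18.55
eef_pos: [0.5045, -0.1269, 0.1032]
tool_rot: [3.141, -0.0, 0.157]
ft_force: [-1.0, -0.8, 5.7]
opening: 0.247
grip_force: 30.0
```

```bash
python3 o.py
```

```text
{'t': 18.55, 'q': [-0.394, 0.498, 1.728, -0.001, 0.915, 1.02], 'eef_pos': [0.504, -0.127, 0.103], 'tool_rot': [3.141, -0.0, 0.157], 'ft_force': [-0.968, -0.767, 5.693], 'torque': [-0.169, 0.09, 0.524], 'opening': 0.247, 'tau': [-0.088, -42.648, -17.79, 0.488, -0.139, -0.451]}
```

Call:
arm_command(plan=[[0,0,-0.0001,0,0,-4],[0,0,-0.0001,0,0,-8]])

```text
t: 18.75
eef_pos: [0.5045, -0.1269, 0.1032]
tool_rot: [3.141, -0.001, 0.018]
ft_force: [3.0, 0.9, 6.9]
opening: 0.249
grip_force: 30.0
```

```bash
python3 o.py
```

```text
{'t': 18.75, 'q': [-0.394, 0.498, 1.728, -0.0, 0.914, 1.16], 'eef_pos': [0.505, -0.127, 0.103], 'tool_rot': [3.141, -0.001, 0.018], 'ft_force': [2.978, 0.907, 6.929], 'torque': [-0.03, -0.274, 0.411], 'opening': 0.249, 'tau': [-0.375, -42.6, -17.602, 0.298, 0.018, -0.465]}
```

The torque jumped to a plateau of about 0.48 N m at roughly 196° of turn (3.4 rad, within the 2.2 to 3.8 range) with the grip at z = 0.1002, so the nut is bottomed out. Now I'll reverse in small steps to see how much wind-up there is.

Call:
arm_command(plan=[[0,0,0.0003,0,0,1]])

```text
t: 18.85
eef_pos: [0.5046, -0.1268, 0.1033]
tool_rot: [3.141, -0.001, 0.036]
ft_force: [2.1, -0.6, 2.0]
opening: 0.24
grip_force: 30.0
```

```bash
python3 o.py
```

```text
{'t': 18.85, 'q': [-0.394, 0.498, 1.728, -0.0, 0.915, 1.141], 'eef_pos': [0.505, -0.127, 0.103], 'tool_rot': [3.141, -0.001, 0.036], 'ft_force': [2.118, -0.65, 1.989], 'torque': [-0.098, -0.119, 0.149], 'opening': 0.24, 'tau': [-0.178, -44.141, -17.437, 0.123, 0.483, 1.196]}
```

Call:
arm_command(plan=[[0,0,0,0,0,1]])

```text
t: 18.95
eef_pos: [0.5046, -0.1269, 0.1032]
tool_rot: [3.141, -0.001, 0.055]
ft_force: [1.4, -0.3, 6.3]
opening: 0.247
grip_force: 30.0
```

```bash
python3 o.py
```

```text
{'t': 18.95, 'q': [-0.394, 0.498, 1.728, 0.0, 0.915, 1.122], 'eef_pos': [0.505, -0.127, 0.103], 'tool_rot': [3.141, -0.001, 0.055], 'ft_force': [1.443, -0.344, 6.256], 'torque': [-0.059, -0.061, -0.04], 'opening': 0.247, 'tau': [0.048, -42.699, -16.982, -0.043, 0.267, 0.246]}
```

Call:
arm_command(plan=[[0,0,0,0,0,1]])

```text
t: 19.05
eef_pos: [0.5046, -0.1269, 0.1033]
tool_rot: [3.141, -0.001, 0.072]
ft_force: [0.9, -0.5, 6.2]
opening: 0.247
grip_force: 30.0
```

```bash
python3 o.py
```

```text
{'t': 19.05, 'q': [-0.394, 0.498, 1.728, 0.0, 0.915, 1.104], 'eef_pos': [0.505, -0.127, 0.103], 'tool_rot': [3.141, -0.001, 0.072], 'ft_force': [0.939, -0.484, 6.17], 'torque': [-0.033, -0.042, -0.052], 'opening': 0.247, 'tau': [-0.024, -42.514, -16.947, -0.067, 0.236, 0.163]}
```

Wind-up is about 1.9°. The nut has followed for about 1°, so 89° remains.

Call:
arm_command(plan=[[0,0,0.0001,0,0,4],[0,0,0.0002,0,0,10],[0,0,0.0003,0,0,16],[0,0,0.0004,0,0,22],[0,0,0.0005,0,0,28],[0,0,0.0006,0,0,34],[0,0,0.0007,0,0,40],[0,0,0.0008,0,0,46],[0,0,0.0009,0,0,52],[0,0,0.001,0,0,58],[0,0,0.0011,0,0,64],[0,0,0.0012,0,0,70],[0,0,0.0013,0,0,76],[0,0,0.0014,0,0,81],[0,0,0.0015,0,0,85],[0,0,0.0015,0,0,88],[0,0,0.0015,0,0,89],[0,0,0.0015,0,0,89],[0,0,0.0015,0,0,89],[0,0,0.0015,0,0,89]])

```text
t: 21.05
eef_pos: [0.5049, -0.1271, 0.1047]
tool_rot: [3.14, 0.001, 1.624]
ft_force: [2.2, -0.1, 4.8]
opening: 0.238
grip_force: 30.0
```

```bash
python3 - <<'E'
from h import *
c=cam("scene");t=cam("top")
exec(open("o.py").read())
cv2.imwrite("pics/f.png",np.hstack([cv2.resize(c["color"][200:340,270:410],(400,400)),cv2.resize(t["color"][130:270,300:440],(400,400))]))
E
```

```text
{'t': 21.15, 'q': [-0.394, 0.496, 1.726, 0.0, 0.917, -0.447], 'eef_pos': [0.505, -0.127, 0.105], 'tool_rot': [3.14, 0.001, 1.624], 'ft_force': [2.116, -1.034, 5.777], 'torque': [-0.284, -0.386, 0.05], 'opening': 0.243, 'tau': [0.152, -42.578, -16.275, 0.031, 0.814, 0.001]}
```

View pics/f.png

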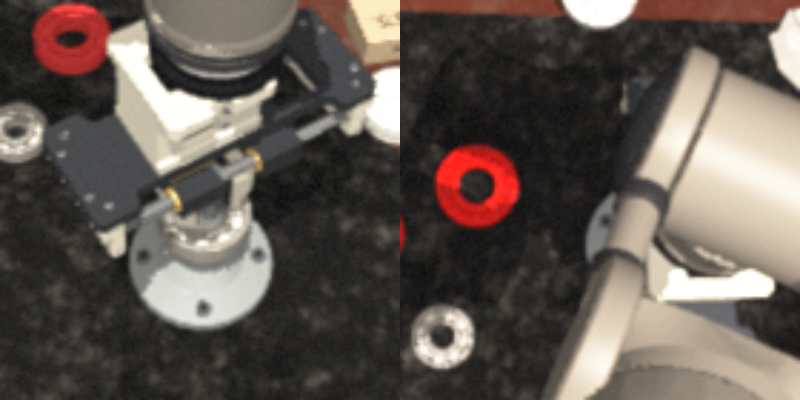

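The final view shows the nut gripped above the flat-seated bearing (scene crop about (207,235)). The small bearing is undisturbed at top crop (443,337). The tool has turned 90° from where the nut began to follow, so I'm handing the job in.

```bash
python3 -c "
from rig import ctrl
print(ctrl.close_job())"
```

```text
the job is handed in; nothing more can be done
None
```

I seated the bearing flat on the ledge, screwed the nut down to its stop, backed it off 90° and handed the job in still gripping it; the quarter turn is measured from tool angle and torque, since the gripper hid the index groove.

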